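Clear the parts scale, sort the parts and re-zero its dial

TASK

Pull the drawer of the blue unit well open, then clear the scale's pan: put each capacitor in the bin with the blue card, each transformer in the bin with the yellow card and each heat sink in the drawer. With the pan empty, turn the scale's bezel until the red zero mark lies right at the needle's tip, then slide the drawer fully shut. Leave the bottle, the brush and the pliers where they are.

Things in the scene. Friction and masses are not known exactly. Their poses are not given: they have to be found in the camera images.
- scale: Parts scale, fixed: grey housing 330 (x) x 200 (y) x 36 mm, origin at the centre of its underside, x axis from the dial towards the pan. The dial lies at x = -115 mm, the pan at x = +55 mm of this frame.
- pan_middle (a point): Middle of the floor of the scale's white pan as it stands empty, 54 mm above the bench. The pan is 200 (scale x) x 230 (scale y) mm with a 4 mm floor and an 8 mm high, 4 mm thick rim; it sinks up to 10 mm under load and rises again.
- dial_axis (a point): Centre of the top of the dial, on the vertical axis about which the bezel turns, 66 mm above the bench. The bezel is a dark knurled drum, 60 mm across and 26 mm tall (40 to 66 mm above the bench), round, turning without end either way; it carries the white dial face on its top. It stands on a collar 80 mm across whose top is 40 mm above the bench.
- zero_mark (a point): The red zero mark on the dial face, 24 mm from the dial axis; it turns with the bezel.
- needle_tip (a point): Tip of the black needle (the pointer), 24 mm from the dial axis, lying just above the dial face. The needle is moved by the load on the pan alone, about 0.2 rad clockwise seen from above for each part, not by the bezel; with the pan empty it points along the scale's x axis, towards the pan.
- unit: Blue drawer unit, fixed, 220 (x, depth) x 160 (y) x 85 mm high, origin at the centre of its underside; its front faces -x of its own frame. It has one drawer that slides out along its -x.
- unit_drawer0 (a joint): How far the drawer is pulled out (m): 0 shut, 0.149 at its stop. It stays where it is left.
- unit_drawer0_handle (a point): Middle of the drawer's steel bar handle: a horizontal bar along the unit's y, 80 mm long, 11 mm thick, 35 mm in front of the drawer front (30 mm clear gap behind the bar), 47 mm above the bench.
- drawer_in (a point): Centre of the drawer's inner floor, 23 mm above the bench, axes as the unit's; it moves with the drawer. Inside the drawer measures 175 (x) x 118 (y) mm, with walls 41 mm high above this floor. Of it, what lies at x from -87 mm to (-94 mm + the pull-out) in this frame is clear of the unit's top.
- blue_bin: Black open bin, fixed, marked with a blue card on a flange along its -y side: 120 (x) x 110 (y) x 50 mm high, walls and floor 5 mm, origin at the centre of its underside. The flange with the card reaches 28 mm out beyond the -y wall at rim height.
- yellow_bin: As the blue bin, but marked with a yellow card.
- dispenser: Bystander: small white bottle with a red cap, 44 mm across, 100 mm tall, standing; origin at the centre of its underside.
- brush: Bystander: wooden-handled brush, 150 mm long, lying along its x; origin under its middle.
- pliers: Bystander: pliers with blue and green grips, 150 mm long, lying along its x, 14 mm thick; origin on its underside near the pivot.
- capacitor1: Capacitor: blue can with a silver top, 26 mm across, 32 mm tall, upright on the pan; origin at the centre of its underside, z along its axis. May be absent.
- capacitor2: Capacitor: blue can with a silver top, 26 mm across, 32 mm tall, upright on the pan; origin at the centre of its underside, z along its axis. May be absent.
- capacitor3: Capacitor: blue can with a silver top, 26 mm across, 32 mm tall, upright on the pan; origin at the centre of its underside, z along its axis. May be absent.
- transformer1: Transformer: black core with a yellow taped winding, 34 (x) x 28 (y) x 24 (z) mm block; origin at the centre of its underside. May be absent.
- transformer2: Transformer: black core with a yellow taped winding, 34 (x) x 28 (y) x 24 (z) mm block; origin at the centre of its underside. May be absent.
- transformer3: Transformer: black core with a yellow taped winding, 34 (x) x 28 (y) x 24 (z) mm block; origin at the centre of its underside. May be absent.
- heatsink1: Heat sink: dark finned block, 32 (x, along the fins) x 26 (y) x 24 (z) mm; origin at the centre of its underside. May be absent.
- heatsink2: Heat sink: dark finned block, 32 (x, along the fins) x 26 (y) x 24 (z) mm; origin at the centre of its underside. May be absent.
- heatsink3: Heat sink: dark finned block, 32 (x, along the fins) x 26 (y) x 24 (z) mm; origin at the centre of its underside. May be absent.

How it is judged:
By the outcome, as a careful person would: the job done as asked, in the order asked, and still so for the second after the job is handed in, with the robot touching nothing.
Of capacitor1, capacitor2, capacitor3, transformer1, transformer2, transformer3 only 4 to 5 are there at a start; the rules pass over those that are not, and their reading is None.
Of heatsink1, heatsink2, heatsink3 only 1 to 2 are there at a start; the rules pass over those that are not, and their reading is None.
At some moment in a run one of capacitor1, capacitor2, capacitor3, transformer1, transformer2, transformer3, heatsink1, heatsink2, heatsink3 may be knocked a few centimetres aside while the robot is not near it.
Once in a run the grip may slacken for a moment while it holds something.
It also fails if it takes over 210 s, if anything falls off the work surface, if the arm or the gripper's body presses on something with over 40 N, if the wrist force passes 120 N, or if a joint passes its speed limit or range.

ROBOT

A 6-joint arm with a two-finger parallel gripper is mounted at the origin on the work surface. World frame = base frame: x ahead of the robot, y to its left, z up, the work surface at z = 0. Lengths are in mm, angles in rad, forces in N, time in s.
With the tool pointing down it reaches from about 275 to 825 mm from the base axis. Payload 5.2 kg.
Tool frame: the origin (TCP) lies at the very end of the fingers, on their centre line; the grasp point (between the pads) lies 19 mm behind it; z points along the fingers, y is the line along which they close (so a half turn about z gives the same grasp; the last joint's range is limited). The gripper opens to 93 mm and grips with 3 to 60 N. Pads are 15 mm wide; open, the fingers measure 128 mm over their backs; the gripper's body (75 mm by 188 mm) begins 65 mm behind the grasp point.
Start: joints at [1.075, 0.259, 1.535, -0, 1.348, -0.203], TCP at [158.727, 526.603, 218.653] pointing down, gripper open.
Joint ranges: [-3.14, 3.14], [-0.91, 2.08], [0.19, 2.58], [-1.22, 4.36], [0.22, 2.71], [-3.12, 3.12]. Speed limits (rad/s): [2.57, 2.57, 3.14, 3.14, 3.14, 3.14].

INTERFACE

Orientations are given as [roll, pitch, yaw] about the fixed x, y, z axes, in that order (R = Rz(yaw) Ry(pitch) Rx(roll)).
In Python, from bench import robot gives the robot as it stands. The module is installed in compiled form; this text tells all that it offers. Calls block until the motion is done:
- robot.move_ptp(position, orientation): joint-space move of the TCP to a pose.
- robot.move_linear(position, ori=None, speed=150, f_stop=None): straight line of the TCP; ori=None keeps the orientation; speed is the mean speed in mm/s. With f_stop (N) it stops when the force on the tool has changed by that much, and returns True; else False.
- robot.move_j(angles): joint-space move.
- robot.move_gripper(opening): opening from 0.0 (shut) to 1.0 (fully open); the grip force is fixed at half the most; returns when the fingers have stopped.
- robot.sleep(seconds).
- robot.inverse_kinematics(position, orientation): joint angles nearest the present ones, or None.
- robot.get_image(name): name is "scene" or "top"; returns a dict with "img" (480x640x3 uint8, blue, green, red), "fovy" (degrees; the focal length in pixels is half the picture's height over the tangent of half this angle, whatever the lens; pixels are square), "cx", "cy" (the principal point, pixels), "eye" and "orientation" of the camera in the world. Camera axes: x right, y down, z forward; pixel columns grow to the right and rows downward; lengths in mm; the calibration is good to about 2 mm. A picture is of the moment at which its call begins. There is no depth.
A pose or a line that the arm cannot do raises robot.MotionError and nothing moves.
- robot.hand_in(): hands the job in; it is judged then, once.
Readings, each from a call of its own:
- robot.current_t(): time.
- robot.current_qpos(): joint angles.
- robot.current_joint_vel(): joint speeds.
- robot.current_joint_efforts(): joint torques, N m.
- robot.current_tcp_pos(): TCP position.
- robot.current_eef_rot(): TCP orientation.
- robot.current_contact_force(): force on the tool from outside, world axes, zero at the start.
- robot.current_ft_torque(): the same for the moment, N m.
- robot.current_gripper_width(): opening from 0.0 (shut) to 1.0 (fully open).
- robot.current_finger_force(): force on a finger pad.
Only numpy, scipy, OpenCV 4.12 (cv2) and the standard library are available. Lean on these libraries where they do the work, as an engineer would, in place of code of your own. Each camera call takes 0.05 s, during which the arm holds its last target. There are 200 camera calls.

## Working session

There is one attempt and no reset: what is moved stays moved. The work goes in short steps, each a Python script; the robot and the scene stay as the last script left them, time stands still between calls to the robot, and variables do not carry over. Pictures are saved under pics/ and viewed, at most 14 in all, crops included, and the job is handed in when it is done.

```bash
mkdir -p pics; ls; python3 - <<'E'
from bench import robot
import cv2
for n in("scene","top"):
    d=robot.get_image(n); cv2.imwrite(f"pics/{n}0.png",d["img"])
    print(n,d["fovy"],d["cx"],d["cy"],d["eye"],d["orientation"])
print(robot.current_t(),robot.current_eef_rot())
E
```

```text
pics
scene 47.10334324401822 324.2409626143108 246.40817027811073 [1026.04088052 -910.00963328  746.59006802] [-2.18199983 -0.01905673  0.54038122]
top 47.22141625446885 323.4428748823287 229.54263802519856 [ 321.55537928  -88.12927431 1322.76739675] [-2.94663506  0.00559338 -1.55807874]
0.1 [-3.14001748e+00 -3.65634263e-04  2.84882139e+00]
```

View pics/scene0.png

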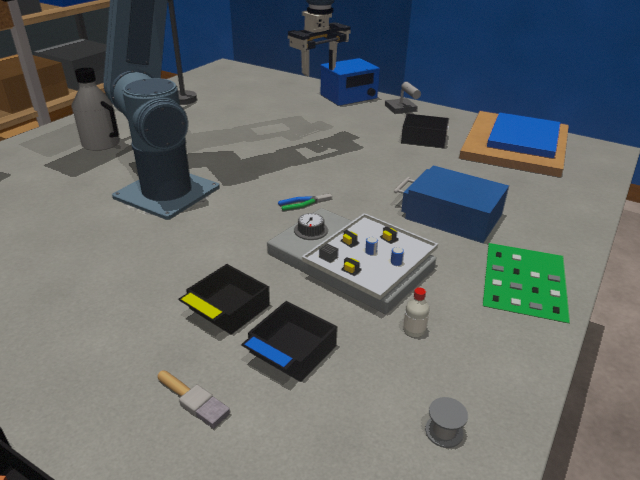

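View pics/top0.png

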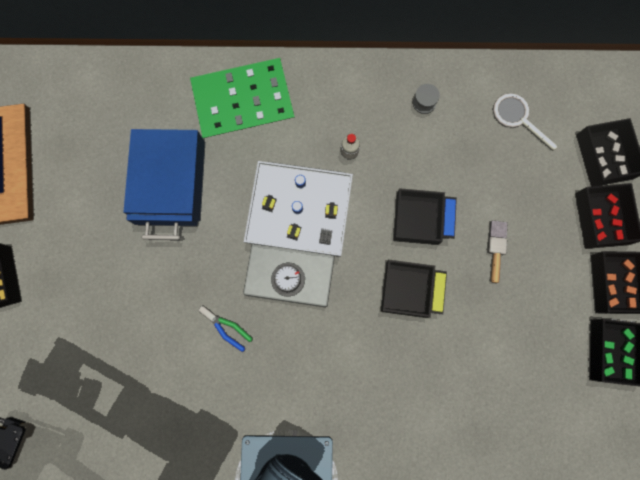

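The scene view shows everything upright. The top view shows 2 capacitors near (300,181) and (297,207), 3 transformers near (269,203), (332,210) and (294,231), and 1 heat sink at (326,237). The dial is at (288,278), the handle bar at (161,238), the bins at (420,216) for blue and (408,289) for yellow, and the bottle at (350,146).

```bash
cat > h.py <<'E'
import numpy as np, cv2
from bench import robot
from scipy.spatial.transform import Rotation as R
def cam(n):
    d=robot.get_image(n); d["f"]=240/np.tan(np.radians(d["fovy"])/2); d["R"]=R.from_euler("xyz",d["orientation"]).as_matrix(); return d
def ray(d,uv,z):
    v=d["R"]@np.array([(uv[0]-d["cx"])/d["f"],(uv[1]-d["cy"])/d["f"],1]); e=np.array(d["eye"])
    return (e+v*(z-e[2])/v[2])[:2]
def blobs(d,lo,hi,roi=(0,0,640,480),amin=8):
    x0,y0,x1,y1=roi; hsv=cv2.cvtColor(d["img"],cv2.COLOR_BGR2HSV)
    m=np.zeros((480,640),np.uint8); m[y0:y1,x0:x1]=cv2.inRange(hsv,lo,hi)[y0:y1,x0:x1]
    cs=[c for c in cv2.findContours(m,cv2.RETR_EXTERNAL,cv2.CHAIN_APPROX_NONE)[0] if len(c)>4]
    return sorted([(np.array(cv2.minAreaRect(c)[0]),cv2.minAreaRect(c),c) for c in cs if cv2.contourArea(c)>=amin],key=lambda b:-cv2.contourArea(b[2]))
def rect(d,b,z):
    "corner points of a blob's box cast on plane z: centre, sides, yaw of the long side"
    p=np.array([ray(d,q,z) for q in cv2.boxPoints(b[1])]); a,c=p[1]-p[0],p[2]-p[1]
    L=a if np.hypot(*a)>np.hypot(*c) else c
    return p.mean(0).round(1),np.hypot(*a).round(1),np.hypot(*c).round(1),round(float(np.arctan2(L[1],L[0])%np.pi),3)
E
python3 - <<'E'
from h import *
d=cam("top"); I=d["img"]
for nm,lo,hi,z,roi,am in [("unit",(100,120,50),(125,255,255),85,(100,100,220,250),1500),
 ("ycard",(22,120,120),(35,255,255),50,(380,180,470,330),100),("bcard",(100,120,80),(125,255,255),50,(380,180,470,330),100),
 ("pan",(0,0,190),(180,60,255),62,(235,150,365,265),2000),
 ("scalebody",(0,0,125),(180,30,255),36,(235,150,365,312),4000),
 ("trans",(20,120,120),(35,255,255),78,(235,150,365,262),5),("cap",(100,60,60),(125,255,255),86,(235,150,365,262),5),
 ("hs",(0,0,0),(180,90,70),78,(235,150,365,250),10),
 ("handle",(0,0,150),(180,60,255),47,(130,220,195,250),10),
 ("red",(0,120,120),(8,255,255),66,(265,255,310,300),1),("drum",(0,0,0),(180,255,90),66,(262,255,315,300),300),
 ("bin",(0,0,0),(180,255,60),50,(370,180,460,330),1000)]:
    for b in blobs(d,lo,hi,roi,am): print(nm,b[0].round(1),rect(d,b,z))
c=[cv2.resize(I[155:260,240:365],None,fx=5,fy=5,interpolation=cv2.INTER_CUBIC),]
cv2.imwrite("pics/pan.png",c[0])
x=cv2.resize(I[255:300,262:314],None,fx=8,fy=8,interpolation=cv2.INTER_CUBIC);y=cv2.resize(I[210:250,120:205],None,fx=5,fy=5,interpolation=cv2.INTER_CUBIC)
o=np.zeros((600,430,3),np.uint8);o[:360,:416]=x;o[370:570,:425]=y; cv2.imwrite("pics/dial.png",o)
E
```

```text
unit [160.6 174.9] (array([694.1, 305.9]), np.float64(229.6), np.float64(166.2), 0.021)
ycard [438.7 291.7] (array([ 429.8, -345.7]), np.float64(88.1), np.float64(24.0), 3.021)
bcard [449.1 216.7] (array([ 607.7, -375.3]), np.float64(90.2), np.float64(25.4), 3.063)
pan [298.9 209.1] (array([620.1, -19.3]), np.float64(188.7), np.float64(226.1), 1.434)
scalebody [299.5 230.5] (array([578.2, -20.3]), np.float64(317.4), np.float64(392.0), 3.14)
trans [271.8 203.1] (array([628.8,  43.3]), np.float64(20.3), np.float64(8.2), 2.858)
trans [296.9 231.8] (array([561.2, -16.8]), np.float64(20.0), np.float64(6.6), 2.847)
trans [327.1 208.9] (array([616.2, -86.1]), np.float64(19.9), np.float64(6.6), 3.015)
trans [335. 210.] (array([ 613.9, -104.3]), np.float64(4.7), np.float64(19.1), 0.008)
trans [289.5 229.5] (array([5.664e+02, 4.000e-01]), np.float64(17.8), np.float64(4.4), 2.849)
trans [264.5 200.5] (array([634.8,  60.6]), np.float64(18.1), np.float64(4.5), 2.86)
cap [300.4 181.5] (array([679.6, -22.8]), np.float64(24.3), np.float64(25.7), 0.41)
cap [296.2 208.8] (array([613.9, -14.4]), np.float64(16.1), np.float64(25.0), 1.284)
hs [267. 203.] (array([628.9,  54.5]), np.float64(18.7), np.float64(33.6), 0.031)
hs [330. 210.] (array([613.8, -92.7]), np.float64(18.7), np.float64(33.4), 0.009)
hs [292.5 231.3] (array([562.2,  -6.6]), np.float64(31.0), np.float64(18.9), 3.085)
handle [159.5 231. ] (array([565.4, 310.9]), np.float64(83.3), np.float64(33.9), 1.582)
bin [408.2 288.9] (array([ 435.8, -275.5]), np.float64(120.8), np.float64(117.8), 3.009)
bin [422.5 217. ] (array([ 606.3, -312.4]), np.float64(127.7), np.float64(132.9), 1.506)
```

View pics/pan.png

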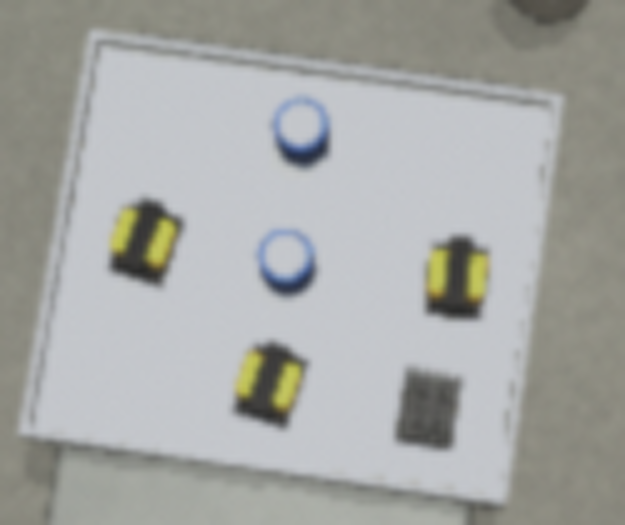

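View pics/dial.png

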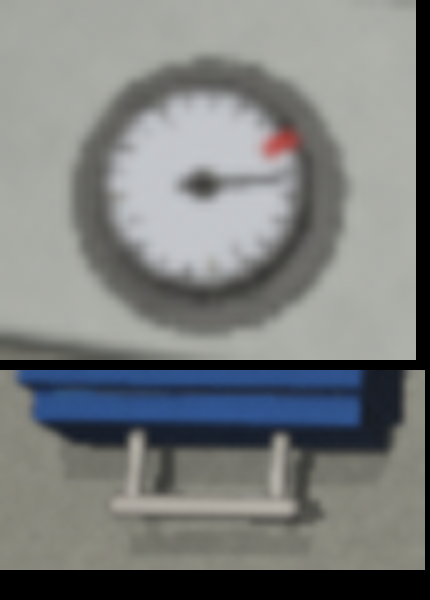

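The pan crop confirms 2 capacitors, 3 transformers and 1 heat sink. The dial crop shows the hub at about (287.4,278), the red mark at about (297,273) and the needle pointing right under load. The handle bar runs from (142.4,236.6) to (179.2,237.6). Next I open the drawer.

```bash
cat >> h.py <<'E'
HOME=[1.075,.259,1.535,0,1.348,-.203]
def near(yaw):
    "tool-down orientation closing along world direction yaw+90deg, half turn chosen nearest mid range of joint 6"
    best=None
    p=robot.current_tcp_pos()
    for k in (-1,0,1,2):
        o=[np.pi,0,yaw+k*np.pi]; o[2]=(o[2]+np.pi)%(2*np.pi)-np.pi
        q=robot.inverse_kinematics(p,o)
        if q is not None and (best is None or abs(q[5])<best[0]): best=(abs(q[5]),o)
    return best[1]
E
python3 - <<'E'
from h import *
d=cam("top")
a,b=ray(d,(142,236.3),47),ray(d,(178.8,237.3),47); h=(a+b)/2
print("handle",a,b,np.hypot(*(a-b)),"yaw",np.arctan2(*(a-b)[::-1])-np.pi/2)
print("dial",ray(d,(287,277.6),66))
e=blobs(d,(100,120,50),(125,255,255),(100,100,220,250),1500)[0]
print([ray(d,q,85).round(0) for q in cv2.approxPolyDP(e[2],4,True)[:,0]])
s=cam("scene")   # handle in the scene view for a second ray
for nm,uv in(("bar end near",(396,189)),("bar end far",(409,181)),("cap",(397,250))): print(nm,ray(s,uv,47))
for z in (48,54,58):
  print(z,[ray(s,p,z+8).round(0) for p in((378,216),(437,243),(374,293),(305,253))],[ray(d,p,z+8).round(0) for p in((258,162),(352.4,174),(341.5,255),(244.5,242))])
E
```

```text
handle [552.07733867 351.48597618] [550.69309895 264.09456843] 87.402369926829 yaw -0.015838215834918845
dial [456.26446963   4.236764  ]
[array([803., 385.]), array([585., 376.]), array([582., 228.]), array([799., 226.])]
bar end near [547.47142062 278.40104528]
bar end far [558.27456331 337.71841803]
cap [666.11144094  27.56033963]
48 [array([573., 119.]), array([735.,  88.]), array([ 694., -142.]), array([ 508., -101.])] [array([736.,  82.]), array([ 708., -146.]), array([ 512., -121.]), array([540., 107.])]
54 [array([577., 110.]), array([737.,  79.]), array([ 697., -148.]), array([ 513., -108.])] [array([734.,  81.]), array([ 706., -145.]), array([ 511., -121.]), array([539., 106.])]
58 [array([580., 104.]), array([739.,  74.]), array([ 699., -153.]), array([ 516., -113.])] [array([733.,  81.]), array([ 705., -145.]), array([ 510., -120.]), array([538., 105.])]
```

```bash
python3 - <<'E'
from h import *
hx,hy=550.5,308
robot.move_gripper(.28)
o=near(np.pi/2); print(o)
robot.move_ptp([hx,hy,140],o)
o=near(np.pi/2)
robot.move_ptp([hx,hy,140],o)
print(robot.move_linear([hx,hy,30],speed=80,f_stop=8),robot.current_tcp_pos())
robot.move_gripper(0); print(robot.current_gripper_width()*93,robot.current_tcp_pos(),robot.current_contact_force())
print(robot.move_linear([hx-144,hy,30],speed=60,f_stop=35),robot.current_tcp_pos(),robot.current_contact_force(),robot.current_gripper_width()*93)
robot.move_gripper(.28); print(robot.move_linear([hx-144,hy,160]))
robot.move_ptp([330,330,220],o)
cv2.imwrite("pics/t1.png",cam("top")["img"]); print(robot.current_t(),robot.current_qpos())
E
```

```text
[3.141592653589793, 0, 1.5707963267948966]
False [550.94577718 308.16139561  30.64709477]
10.263058907449821 [550.87457107 308.10730941  30.40612502] [0.81358949 0.8151729  2.19433021]
False [405.93838825 308.56342285  30.33634868] [0.02387104 1.75094986 6.26051339] 10.021536433336825
False
9.8917 [ 5.45766144e-01  1.07057830e-01  1.72209497e+00 -4.55652194e-04
  1.31336256e+00  5.45335742e-01]
```

View pics/t1.png

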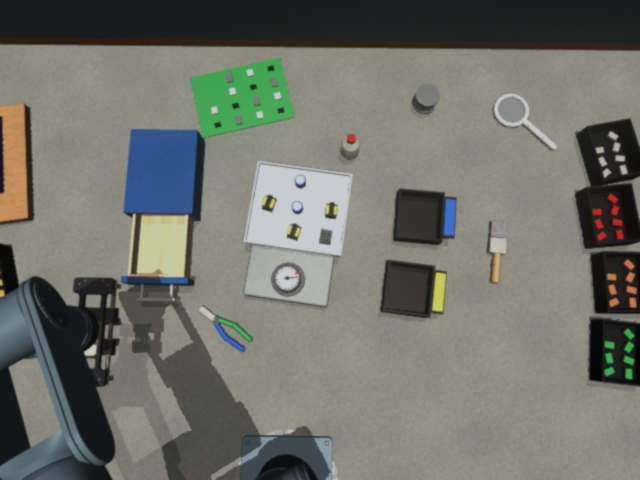

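The drawer is open by about 144 mm, and the pan's contents haven't moved. Next I pick the first transformer, using a look-pick-place helper.

```bash
cat >> h.py <<'E'
BLUE=((613,-306.5),-.079); YEL=((438,-277),-.121); ROI=(238,160,352,256)
def look(f=50,name=None):
    "parts on the pan: {'t':[(xy,yaw)], 'c':.., 'h':..}"
    d=cam("top"); out=dict(t=[],c=[],h=[])
    if name: cv2.imwrite(name,d["img"])
    hsv=cv2.cvtColor(d["img"],cv2.COLOR_BGR2HSV)
    ys=blobs(d,(20,110,110),(35,255,255),ROI,5)
    bl=blobs(d,(98,70,50),(128,255,255),ROI,10)
    used=set()
    for i,a in enumerate(ys):
        for j in range(i+1,len(ys)):
            b=ys[j]
            if i in used or j in used: continue
            if 5<np.hypot(*(a[0]-b[0]))<11:
                used|={i,j}; ra,rb=rect(d,a,f+23),rect(d,b,f+23)
                yaw=np.angle(np.exp(2j*ra[3])+np.exp(2j*rb[3]))/2
                out['t'].append((ray(d,(a[0]+b[0])/2,f+23),yaw,(a[0]+b[0])/2))
    for b in bl:
        x,y,w,h=cv2.boundingRect(b[2])
        if 9<=w<=14: uv=np.array((x+(w-1)/2,y+5.3)); out['c'].append((ray(d,uv,f+32),0.,uv))
    for b in blobs(d,(0,0,0),(180,70,135),ROI,60):
        A=cv2.contourArea(b[2]); w,h=sorted(b[1][1])
        if 8<w<14.5 and 10<h<18 and all(np.hypot(*(b[0]-p[2]))>8 for k in'tc' for p in out[k]):
            c,_,_,yaw=rect(d,b,f+20); out['h'].append((c,yaw,b[0]))
    return out
def pick(xy,yaw,z,op=.47):
    robot.move_gripper(op)
    x,y=xy; o=near(yaw)
    robot.move_ptp([x,y,130],o)
    o=near(yaw); robot.move_ptp([x,y,130],o)
    s=robot.move_linear([x,y,z],speed=110,f_stop=6)
    if s: p=robot.current_tcp_pos(); print("touched at",p[2]); robot.move_linear([x,y,p[2]+3],speed=40)
    robot.move_gripper(0); w=robot.current_gripper_width()*93
    robot.move_linear([x,y,130],speed=150); w2=robot.current_gripper_width()*93
    print("grip",round(w,1),round(w2,1)); return w2>10
def place(bn,dx,dy,z,op=.5):
    (cx,cy),yw=bn; c,s=np.cos(yw),np.sin(yw); x,y=cx+c*dx-s*dy,cy+s*dx+c*dy
    o=near(yw); robot.move_ptp([x,y,120],o); o=near(yw); robot.move_ptp([x,y,120],o)
    w=robot.current_gripper_width()*93; print("at place",round(w,1))
    t=robot.move_linear([x,y,z],speed=120,f_stop=8); 
    if t: print("stop at",robot.current_tcp_pos())
    robot.move_gripper(op); robot.move_linear([x,y,130],speed=200)
    return w>10
def show(o): print({k:[(p[0].round(0).tolist(),round(float(p[1]),2)) for p in v] for k,v in o.items()})
E
python3 - <<'E'
from h import *
o=look(48); show(o)
assert len(o['t'])==3
p=max(o['t'],key=lambda p:p[0][1])
pick(p[0],p[1],54) and place(YEL,-35,0,22)
show(look(48.5,"pics/t2.png")); print(robot.current_t())
E
```

```text
{'t': [([633.0, 53.0], -0.31), ([565.0, -7.0], -0.29), ([616.0, -95.0], 0.01)], 'c': [([612.0, -16.0], 0.0), ([672.0, -22.0], 0.0)], 'h': [([552.0, -82.0], 2.99)]}
grip 27.6 27.7
at place 27.7
{'t': [([564.0, -7.0], -0.29), ([616.0, -95.0], -0.09)], 'c': [([672.0, -22.0], 0.0), ([607.0, -15.0], 0.0)], 'h': [([552.0, -82.0], 3.02)]}
20.6917
```

View pics/t2.png

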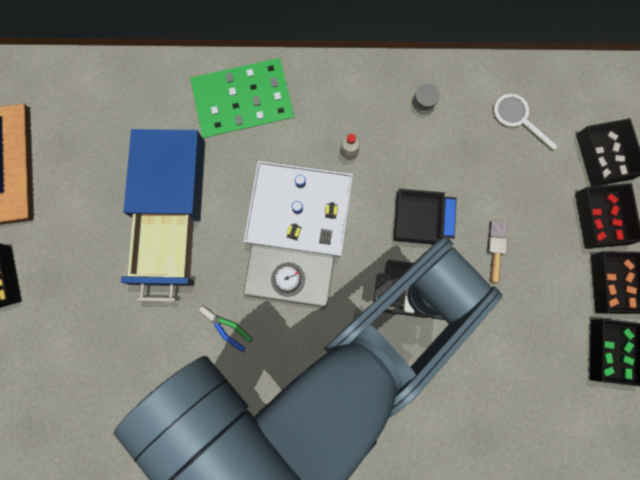

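The gripper is over the yellow bin at about (405,285) and the pan is clearly visible from there. The first transformer is gone from the pan. I'll do the other two transformers.

```bash
sed -i 's/bl=blobs(d,(98,70,50)/bl=blobs(d,(98,42,40)/' h.py; python3 - <<'E'
from h import *
n=5
for dx in (35,0):
    o=look(54-n); show(o)
    p=max(o['t'],key=lambda p:p[0][1])
    if not(pick(p[0],p[1],60-n) and place(YEL,dx,0,22)): print("MISS"); break
    n-=1
o=look(54-n,"pics/t3.png"); show(o); print(robot.current_t())
E
```

```text
{'t': [([564.0, -7.0], -0.29), ([616.0, -95.0], 0.01)], 'c': [([621.0, -15.0], 0.0), ([684.0, -22.0], 0.0)], 'h': [([552.0, -82.0], 2.98)]}
grip 28.0 27.7
at place 27.6
{'t': [([616.0, -95.0], -0.09)], 'c': [([621.0, -15.0], 0.0), ([686.0, -22.0], 0.0)], 'h': [([552.0, -82.0], 3.02)]}
grip 27.5 27.7
at place 27.6
stop at [ 436.63617661 -275.9959759    30.56364679]
{'t': [], 'c': [([686.0, -20.0], 0.0), ([623.0, -15.0], 0.0)], 'h': [([552.0, -83.0], 2.99)]}
37.9167
```

```bash
python3 - <<'E'
from h import *
robot.move_ptp([330,330,220],near(np.pi/2))
d=cam("top"); o=look(51); show(o)
for p in o['c']:
    u,v=p[2]; col=d["img"][int(v)-10:int(v)+14,int(round(u))].astype(int); hs=cv2.cvtColor(d["img"],cv2.COLOR_BGR2HSV)[int(v)-10:int(v)+14,int(round(u))]
    print(p[2],int(v)-10,[tuple(map(int,h[1:])) for h in hs])
    for k in range(-7,10): pass
print(ray(d,(300,174),83),ray(d,(300,188),51))
y=cv2.resize(d["img"][180:325,375:470],None,fx=4,fy=4,interpolation=cv2.INTER_CUBIC); y=cv2.convertScaleAbs(y,alpha=2); cv2.imwrite("pics/bins.png",y)
E
```

```text
{'t': [], 'c': [([686.0, -20.0], 0.0), ([623.0, -15.0], 0.0)], 'h': [([552.0, -82.0], 3.02)]}
[299.5 179.3] 169 [(3, 170), (6, 198), (9, 206), (10, 206), (22, 206), (52, 202), (28, 203), (12, 206), (10, 207), (9, 207), (10, 207), (10, 207), (9, 206), (15, 200), (48, 175), (111, 145), (125, 96), (93, 74), (39, 104), (12, 171), (6, 198), (5, 204), (7, 206), (10, 208)]
[296.5 205.3] 195 [(9, 207), (10, 207), (10, 208), (10, 207), (17, 205), (47, 196), (55, 191), (21, 203), (10, 206), (9, 207), (10, 208), (10, 208), (9, 207), (10, 206), (27, 202), (84, 182), (110, 116), (87, 79), (32, 118), (11, 186), (8, 204), (7, 206), (10, 207), (10, 208)]
[698.60845004 -21.3231917 ] [673.4371225  -20.33160297]
```

View pics/bins.png

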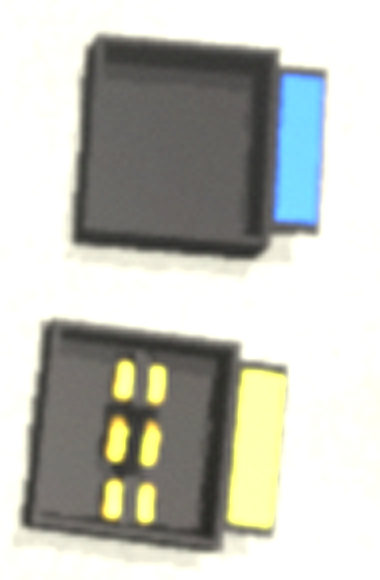

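Three transformers are in the yellow bin, with the middle one possibly resting on its neighbours. The blue bin is empty. Next come the capacitors and then the heat sink.

```bash
python3 - <<'E'
from h import *
n=3
for dx in (-28,28):
    o=look(54-n); show(o)
    p=max(o['c'],key=lambda p:p[0][0])
    if not(pick(p[0],-.125,60-n,.5) and place(BLUE,dx,0,17)): print("MISS"); break
    n-=1
else:
    o=look(53); show(o); p=o['h'][0]
    D=((505,307),0.)
    pick(p[0],p[1],58,.41) and place(D,0,0,33,.45)
    robot.move_ptp([330,330,220],near(np.pi/2))
d=cam("top"); show(look(53)); print(robot.current_t())
m=np.zeros((600,780,3),np.uint8)
s=cam("scene")["img"]
m[:,:390]=cv2.resize(d["img"][180:330,375:472],(390,600)); m[:300,390:]=cv2.resize(s[255:385,175:345],(390,300)); m[300:,390:]=cv2.resize(d["img"][210:300,120:237],(390,300))
cv2.imwrite("pics/m4.png",cv2.convertScaleAbs(m,alpha=1.6))
E
```

```text
{'t': [], 'c': [([686.0, -20.0], 0.0), ([623.0, -15.0], 0.0)], 'h': [([552.0, -82.0], 3.02)]}
grip 25.5 25.4
at place 25.5
{'t': [], 'c': [([623.0, -15.0], 0.0)], 'h': [([552.0, -82.0], 3.06)]}
grip 25.1 25.1
at place 25.4
{'t': [], 'c': [], 'h': [([552.0, -82.0], 2.99)]}
grip 25.9 25.7
at place 26.0
{'t': [], 'c': [], 'h': []}
69.2
```

View pics/m4.png

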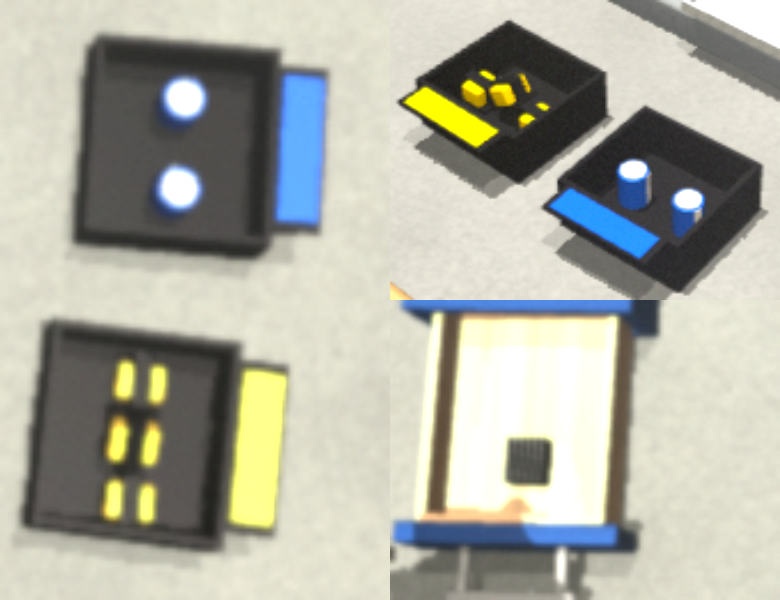

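The capacitors stand in the blue bin, the heat sink lies on the drawer floor, and the three transformers are inside the yellow bin. The pan is empty. Next I measure the dial.

```bash
cat >> h.py <<'E'
def dial(save=None):
    d=cam("top"); 
    if save: cv2.imwrite(save,cv2.resize(d["img"][255:301,262:314],None,fx=8,fy=8,interpolation=cv2.INTER_CUBIC))
    # white face (with red) -> centre; red weighted centroid -> mark
    I=d["img"].astype(float); x0,y0,x1,y1=268,256,308,300; s=I[y0:y1,x0:x1]
    hsv=cv2.cvtColor(d["img"],cv2.COLOR_BGR2HSV)[y0:y1,x0:x1]
    w=np.clip(s[...,2]-np.maximum(s[...,0],s[...,1])-25,0,None); yy,xx=np.mgrid[y0:y1,x0:x1]
    red=np.array([(w*xx).sum(),(w*yy).sum()])/w.sum()
    m=((hsv[...,2]>165)|(w>15)).astype(np.uint8); m=cv2.morphologyEx(m,cv2.MORPH_CLOSE,np.ones((5,5)))
    c=max(cv2.findContours(m,cv2.RETR_EXTERNAL,cv2.CHAIN_APPROX_NONE)[0],key=cv2.contourArea)+np.array([x0,y0])
    e=cv2.fitEllipse(c); C=ray(d,e[0],66); Rp=ray(d,red,66)
    v=Rp-C; print("centre",C.round(1),np.array(e[1])*2.36,"mark r",np.hypot(*v).round(1),"ang",np.arctan2(v[1],v[0]).round(3),"px",np.round(e[0],1),red.round(1))
    return C,np.arctan2(v[1],v[0])
E
python3 - <<'E'
from h import *
dial(); dial("pics/d5.png")
d=cam("top")
b=blobs(d,(0,0,180),(180,60,255),(235,150,365,265),2000)[0]
print("pan",[ray(d,q,62).round(1) for q in cv2.boxPoints(b[1])],rect(d,b,62))
E
```

```text
centre [457.4   2.5] [107.33151154 119.30752304] mark r 23.0 ang -1.064 px [287.8 277.1] [296.6 272.4]
centre [457.4   2.5] [107.33151154 119.30752304] mark r 23.0 ang -1.065 px [287.8 277.1] [296.6 272.4]
pan [array([541.5, 108.3]), array([738.1,  88.7]), array([ 706. , -144.7]), array([ 511.5, -118.5])] (array([624.3, -16.5]), np.float64(197.5), np.float64(235.6), 1.434)
```

View pics/d5.png

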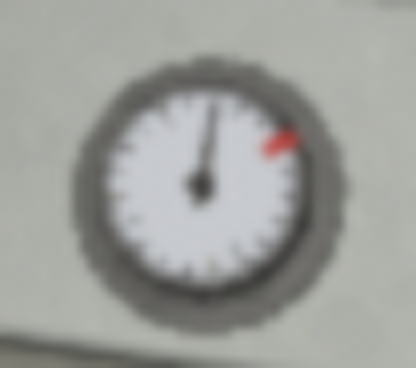

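The needle now points from the hub at (201,186) to its tip at (213,103) in the crop, which is about -0.14 rad and matches the scale's yaw. The red mark is at (281,144). I tighten the centre fit and turn the bezel.

```bash
sed -i 's/    m=((hsv\[...,2\]>165)|(w>15)).astype(np.uint8); /    m=(((hsv[...,2]>160)|(w>15))\&(np.hypot(xx-286.9,yy-277.7)<13)).astype(np.uint8); /' h.py
python3 - <<'E'
from h import *
C,a=dial(); T=-.135; da=(T-a)
print("turn",da)
C=(C+np.array([454.5,1.5]))/2 if np.hypot(*(C-[454.5,1.5]))>4 else C
x,y=C
robot.move_gripper(1.0)
# start yaw so that the turn is centred on joint-6 mid range
robot.move_ptp([x,y,130],near(0.)); q=robot.current_qpos(); 
y0=robot.current_eef_rot()[2]-q[5]*-1*0
best=None
for k in range(-32,33):
    yw=k*.1; 
    q1=robot.inverse_kinematics([x,y,130],[np.pi,0,yw]); q2=robot.inverse_kinematics([x,y,130],[np.pi,0,yw+da])
    if q1 is None or q2 is None: continue
    c=max(abs(q1[5]),abs(q2[5]))+ (0 if abs(q1[5]-q2[5])<1.5 else 9)
    if best is None or c<best[0]: best=(c,yw,q1[5],q2[5])
print(best,C)
yw=best[1]
robot.move_ptp([x,y,130],[np.pi,0,yw])
print(robot.move_linear([x,y,47],speed=70,f_stop=8),robot.current_tcp_pos())
robot.move_gripper(.0); print("w",robot.current_gripper_width()*93,robot.current_contact_force(),robot.current_t())
for i in range(1,5):
    robot.move_linear([x,y,47],[np.pi,0,yw+da*i/4],speed=20)
print(robot.current_eef_rot(),robot.current_gripper_width()*93,robot.current_contact_force())
robot.move_gripper(1.); robot.move_linear([x,y,130],speed=120)
robot.move_ptp([330,330,220],near(np.pi/2)); dial("pics/d6.png"); print(robot.current_t())
E
```

```text
centre [456.3   4.5] [49.61602821 52.69306961] mark r 25.3 ang -1.068 px [286.9 277.6] [296.6 272.4]
turn 0.9327278206767382
(np.float64(0.49729699659414495), 0.9, np.float64(0.4354308240825939), np.float64(-0.49729699659414495)) [456.33998365   4.50648125]
False [456.74465639   4.4428367   47.39542026]
w 59.75511426451656 [-0.36850489 -0.40673786  0.80895793] 76.3333
[3.13956795e+00 8.86194101e-04 1.82864182e+00] 59.279246659773776 [ 6.24745765 -0.79633251 -4.19682251]
centre [456.5   5.3] [49.75430046 52.32142075] mark r 26.3 ang -0.163 px [286.5 277.5] [288.7 266.3]
80.85
```

View pics/d6.png

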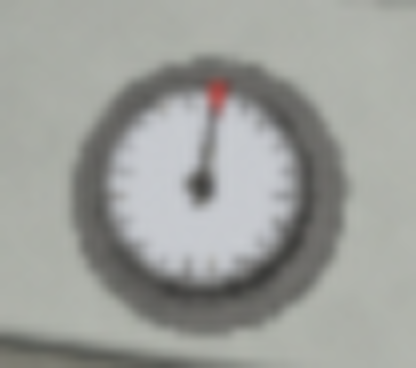

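The mark at (218,96) in the crop lies almost at the needle's tip, possibly about 1 mm to its right. I'll measure the needle's own direction to decide.

```bash
python3 - <<'E'
from h import *
d=cam("top")
def an(img,lo,hi,nm):
    g=img.astype(float); c=np.array([201.,185.5])
    pts=[]
    for y in range(lo,hi,3):
        row=255-g[y,175:245].max(axis=1); row=np.clip(row-np.median(row)-20,0,None); k=np.arange(175,245)
        if row.sum()>0: pts.append(((row*k).sum()/row.sum(),y))
    pts=np.array(pts); f=np.polyfit(pts[:,1],pts[:,0],1)
    tr=lambda p:(262+(p[0]+.5)/8-.5,255+(p[1]+.5)/8-.5)
    for t in((f[0]*185+f[1],185),(f[0]*100+f[1],100)): print(nm,np.round(t,1),ray(d,tr(t),67).round(1))
    A,B=ray(d,tr((f[0]*185+f[1],185)),67),ray(d,tr((f[0]*90+f[1],90)),67); print("angle",np.arctan2(*(B-A)[::-1]))
an(cv2.imread("pics/d5.png"),108,165,"d5"); an(cv2.imread("pics/d6.png"),115,165,"d6")
i=cv2.imread("pics/d6.png").astype(float); w=np.clip(i[...,2]-i[...,:2].max(axis=2)-25,0,None)
for y in range(78,118,4): print(y,(w[y]*np.arange(416)).sum()/max(w[y].sum(),1),w[y].sum())
s=cam("scene")["img"]; o=cv2.resize(s[205:245,290:335],None,fx=13,fy=13,interpolation=cv2.INTER_CUBIC); cv2.imwrite("pics/s6.png",o)
E
```

```text
d5 [200.3 185. ] [455.9   5.1]
d5 [216.3 100. ] [480.5   1.1]
angle -0.16010404641534623
d6 [201.4 185. ] [455.9   4.8]
d6 [215.3 100. ] [480.5   1.4]
angle -0.13592539662816566
78 218.0 19.0
82 217.63253012048193 332.0
86 217.42155525238744 733.0
90 217.2015334063527 913.0
94 216.97505197505197 962.0
98 216.71810449574727 823.0
102 216.65232974910396 558.0
106 216.7877813504823 311.0
110 217.22033898305085 59.0
114 0.0 0.0
```

View pics/s6.png

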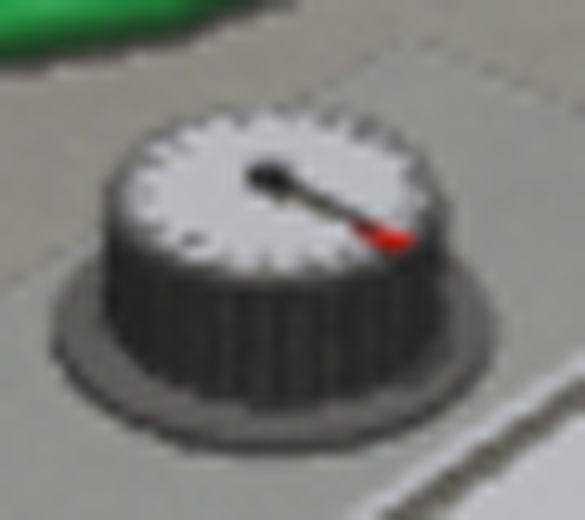

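Both views put the mark at the needle's tip within about 0.02 rad, and the needle and mark columns differ by less than 1 crop pixel. Next I shut the drawer.

```bash
python3 - <<'E'
from h import *
hy=308.3; x0=406.2
robot.move_gripper(.28)
o=near(np.pi/2); robot.move_ptp([x0,hy,140],o)
print(robot.move_linear([x0,hy,30],speed=80,f_stop=8))
robot.move_gripper(0); print(robot.current_gripper_width()*93)
robot.move_linear([x0+135,hy,30],speed=60,f_stop=35)
print(robot.move_linear([x0+150,hy,30],speed=20,f_stop=15),robot.current_tcp_pos(),robot.current_contact_force(),robot.current_gripper_width()*93)
robot.move_gripper(.28)
robot.move_linear([robot.current_tcp_pos()[0],hy,140])
# confirm with a push on the bar, closed fingers in front of it
robot.move_gripper(0)
robot.move_linear([495,hy,140]); robot.move_linear([495,hy,35],speed=100,f_stop=8)
print(robot.move_linear([550,hy,35],speed=25,f_stop=15),robot.current_tcp_pos())
robot.move_linear([495,hy,35]); robot.move_linear([495,hy,140])
robot.move_j(HOME); print(robot.current_t())
dial(); show(look(54))
cv2.imwrite("pics/t7.png",cam("top")["img"])
E
```

```text
False
9.701498164602336
True [552.11185596 307.82656074  30.24570838] [-0.21997848  0.42032591  4.86916128] 9.860607128543116
True [531.52838245 308.12972195  34.40712637]
95.6
centre [456.7   5. ] [49.11914299 51.51258797] mark r 26.0 ang -0.152 px [286.7 277.4] [288.7 266.3]
{'t': [], 'c': [], 'h': []}
```

View pics/t7.png

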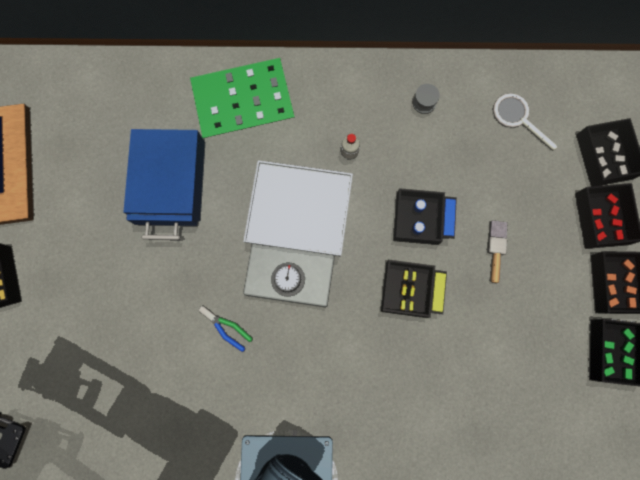

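The drawer is shut, with the bar back at (161,238). The pan is empty, the parts are in their bins, the mark is at the needle's tip, and the bottle, brush and pliers haven't moved.

```bash
python3 -c "
from bench import robot
print(robot.hand_in())"
```

```text
the job is handed in; nothing more can be done
None
```

The job is handed in at about 96 s: 2 capacitors are in the blue-card bin, 3 transformers in the yellow-card bin (the middle one perhaps resting on its neighbours, inside the bin) and 1 heat sink in the drawer, the zero mark is at the needle's tip to within about 0.03 rad, the drawer is shut, and the bottle, brush and pliers look unmoved.

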